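# Refit the knock bar in the knock box

### The arm

A 6-joint arm with a two-finger parallel gripper is mounted at the origin on a cart in front of the work surface, level with it; the furniture and walls round the work are solid. World frame = base frame: x ahead of the robot, y to its left, z up, the work surface at z = 0. Lengths are in m, angles in rad, forces in N, time in s.
With the tool pointing down it reaches from about 0.375 to 0.9 m from the base axis. Payload 3.1 kg.
Tool frame: the origin (TCP) lies at the very end of the fingers, on their centre line; the grasp point (between the pads) lies 19 mm behind it; z points along the fingers, y is the line along which they close (so a half turn about z gives the same grasp; the last joint's range is limited). The gripper opens to 87 mm and grips with 3 to 60 N. Pads are 19 mm wide; open, the fingers measure 117 mm over their backs; the gripper's body (75 mm by 190 mm) begins 51 mm behind the grasp point.
Start: joints at [0.926, 0.527, 1.433, -0, 1.181, -0.178], TCP at [0.281, 0.558, 0.201] pointing down, gripper open.
Joint ranges: [-3.08, 3.08], [-0.75, 2.2], [0.22, 2.44], [-1.43, 4.57], [0, 2.65], [-2.85, 2.85]. Speed limits (rad/s): [2.79, 2.79, 3.14, 3.14, 3.14, 3.14].

### API

Orientations are given as a unit quaternion [x, y, z, w].
In Python, from rig import status, viewer, robot gives the robot as it stands.
- The arm moves only by the tool arm_command, never from a script. Its arguments are lists of equal length, an entry for each row: "delta_rot": the turn, a rotation vector about the tool's x, y, z in degrees, a list of three; "delta_pos": the shift along the tool's x, y, z in m, a list of three; "gripper": the closure, from -1 (fully open) to 1 (shut). In form: {"delta_rot": [[rx, ry, rz], ...], "delta_pos": [[dx, dy, dz], ...], "gripper": [gripper, ...]}. A call has 1 to 12 rows; each row is the pose to reach, as a shift and turn from the pose commanded when the call began, along the tool's axes at that moment; what a row does not reach only later rows make up. A row lasts 1/12 s, in which the tool goes at most 41.7 mm and 7.16 degrees, less where a joint would pass 70% of its speed; a pose out of reach is approached as far as the arm can. A call with a gripper value outside its range is refused whole. The fingers move at their own pace and stop on an object; "grip_force" is the grip in N (left out, the last holds). Time passes only in rows, so rows that repeat a pose let the fingers close. It gives the time, the measured TCP pose, the force, the opening and the grip force at its end, in the units of the state.
- status.get_obs(): the state, without advancing time (a new reading comes with each control period).
- viewer.camera(name): name is "scene" or "side" or "wrist"; returns a dict with "pixels" (384x512x3 uint8, blue, green, red), "fx", "fy", "cx", "cy" (pixels), "k1" (the pictures are not rectified: a ray, as slopes to the right and down, at radius r is drawn at 1 + k1 r^2 times it, then the intrinsics apply), "pose" (4x4, takes a point from camera to world coordinates); the wrist camera has in their place "mount" (4x4, takes a point from camera to tool coordinates, whose origin is the TCP and whose axes are the flange's). Camera axes: x right, y down, z forward; pixel columns grow to the right and rows downward; lengths in m; the calibration is good to about 2 mm. A picture is of the moment at which its call begins: read the wrist's pose just before it. There is no depth.
- robot.hand_in(): hands the job in; it is judged then, once.
The state is a dict: "time": time; "q": joint angles; "joint_velocities": joint speeds; "joint_torque": joint torques, N m; "position": TCP position; "tool_rot": TCP orientation; "ft_force": force on the tool from outside, world axes, zero at the start; "moment": the same for the moment, N m; "grip_width": finger opening in m; "grip_force": force on a finger pad.
Only numpy, scipy, OpenCV 4.12 (cv2) and the standard library are available. Lean on these libraries where they do the work, as an engineer would, in place of code of your own. Each camera call takes 0.05 s, during which the arm holds its last target. There are 200 camera calls.

### The job

Put the loose knock bar back on the knock box: lay its axle into the two slotted cradle plates and press it down past the spring catches until both ends sit fully home on the slot bottoms, level. Work gently, feeling for the slots rather than forcing the bar against the box, then let go; leave everything else on the counter where it is.

Things in the scene. Friction and masses are not known exactly. Their poses are not given: they have to be found in the camera images.
- knock_box: The knock box: open steel tub fixed to the counter, 190 (x) x 120 (y) x 70 mm high, walls 5 mm. Origin: centre of its underside; x along its long side, z up. A dark cradle plate is clamped on each long wall; both have an open slot at the same x. The clamping differs from time to time: the pair is shifted by -24 to +24 mm in x and -3 to +3 mm in z. No reading shows this: see it or feel for it.
- plate_l (a point): Nominal top of the cradle plate at y = +57.5 mm: box x = 0, z = 108 mm (unshifted). The plate is 110 mm long in x, 6 mm thick, flat on top. Its slot, at the plate's middle, is 15 mm wide, its mouth not flared, with a flat, slightly cushioned bottom 30 mm below the plate's top. The plates stay put under load.
- plate_r (a point): The same for the identical plate at y = -57.5 mm. In each slot a brass spring catch (round nose, radius 4 mm, centre 19 mm below the plate's top) stands 5 mm out of the slot's -x wall and yields towards -x. The axle first rests on the catches, its axis about 13 mm below the plate tops; a push of about 4 to 8 N per end takes it past them, and they then hold it down.
- home (a point): Nominal place of the bar's middle when fully home: box x = 0, y = 0, z = 84 mm, to which the unknown shifts of up to 24 mm in x and 3 mm in z are added; the axle's axis is then 24 mm below the plate tops (6 mm above the slot bottoms) at both ends. The bar should not be pressed on the box with more than 45 N.
- knock_bar: The loose knock bar, 0.12 to 0.2 kg: steel axle 12 mm thick, 150 mm long along its own y, with an 18 mm end disc on the last 6 mm of each end, and in the middle a black octagonal rubber sleeve, 76 mm long, 28 mm across flats: grip it there. Origin: middle of the bar, on its axis, 14 mm above the counter at the start; x level, z up. Same either way round. Each plate goes between sleeve and disc (9 mm play).
- bar_end_a (a point): Point on the bar's axis at its own y = +57.5 mm, the part of the axle that lies in a slot.
- bar_end_b (a point): Point on the bar's axis at its own y = -57.5 mm, the part of the axle that lies in the other slot.
- tamper: Bystander: coffee tamper standing with a black handle, 58 mm wide, 102 mm high, behind the work. Origin at its underside.
- pitcher_a: Bystander: steel milk pitcher, 104 mm high, at the right back. Origin at its underside.
- filter_basket: Bystander: shallow round steel basket, 68 mm wide, 25 mm high, behind the work. Origin at its underside.
- espresso_cup_2: Bystander: small white cup, 51 mm high, behind the work. Origin at its underside.
- grinder_brush: Bystander: brush with a wooden handle, 182 mm long, near the front edge on the right. Origin at its underside.
- teaspoon_a: Bystander: teaspoon, 130 mm long, near the front edge on the left. Origin at its underside.
- pen: Bystander: pen, 138 mm long, lying in the middle at the front. Origin at its underside.

How it is judged:
On the way:
1. the bar has been picked up and lifted clear of the counter (height (world z) of knock_bar above 0.1 m), for 0.1 s.
At the end, for the whole second after the job is handed in: Both axle ends lie at the slot bottoms below the catches, their axis 79.5 to 89 mm above the box's underside (home is 84 mm, plus or minus the shift), the bar level within 0.03 rad, within 28 mm of the box's middle in its x and 12 mm in its y, square to it within 0.06 rad, released, at rest (z of bar_end_a in the frame of knock_box between 0.0795 and 0.089 m and z of bar_end_b in the frame of knock_box between 0.0795 and 0.089 m and x of knock_bar in the frame of knock_box between -0.028 and 0.028 m and y of knock_bar in the frame of knock_box between -0.012 and 0.012 m and angle between the y axis of knock_bar and the y axis of knock_box, either way round below 0.06 rad and angle between knock_bar's own y axis and vertical between 1.5408 and 1.6008 rad and linear speed of knock_bar below 0.02 m/s); the robot touches nothing.
It fails at once if the bar or the fingers press on the knock box with more than 45 N (contact force between any of knock_bar, the fingers and knock_box above 45 N).
It fails at once if another thing on the counter is moved by more than 30 mm (distance of any of tamper, pitcher_a, filter_basket, espresso_cup_2, grinder_brush, teaspoon_a, pen from where it was at the start of the episode above 0.03 m).
It fails at once if the tamper, the pitcher or the cup is tipped over (angle between any of tamper, pitcher_a, espresso_cup_2's own z axis and vertical above 0.5 rad).
It also fails if it takes over 72 s, if anything falls off the work surface, if the arm or the gripper's body presses on something with over 40 N, if the wrist force passes 120 N, or if a joint passes its speed limit or range.

## Working session

There is one attempt and no reset: what is moved stays moved. The work goes in short steps, Python scripts to look and compute and a tool call to move; the robot and the scene stay as the last step left them, time stands still between calls to the robot, and variables do not carry over. Pictures are saved under pics/ and viewed, at most 10 in all, crops included, and the job is handed in when it is done.

Besides the shell and the picture viewer there is one more tool, called after "Call:" as name(argument=value, ...) on one line, values as JSON. arm_command: Moves the arm, as the interface text tells. Its arguments: {"type":"object","properties":{"delta_rot":{"type":"array","items":{"type":"array","items":{"type":"number"}}},"delta_pos":{"type":"array","items":{"type":"array","items":{"type":"number"}}},"gripper":{"type":"array","items":{"type":"number"}},"grip_force":{"type":"number"}},"required":["delta_rot","delta_pos","gripper"]}

```bash
mkdir -p pics; ls; cat > h.py <<'E'
import numpy as np, cv2
from rig import status, viewer, robot
from scipy.spatial.transform import Rotation as R
def tool():
    o=status.get_obs(); T=np.eye(4); T[:3,:3]=R.from_quat(o['tool_rot']).as_matrix(); T[:3,3]=o['position']; return T,o
def cam(name,fn=None):
    T,o=tool(); c=viewer.camera(name)
    c['P']=np.array(c['pose']) if 'pose' in c else T@np.array(c['mount'])
    if fn: cv2.imwrite('pics/'+fn,c['pixels'])
    return c
def ray(c,u,v):
    d=np.array([(u-c['cx'])/c['fx'],(v-c['cy'])/c['fy']]); s=d.copy()
    for _ in range(20): s=d/(1+c['k1']*(s@s))
    w=c['P'][:3,:3]@np.array([s[0],s[1],1]); return c['P'][:3,3],w/np.linalg.norm(w)
def onz(c,u,v,z):
    p,w=ray(c,u,v); return p+w*(z-p[2])/w[2]
def proj(c,X):
    q=np.linalg.inv(c['P'])@np.append(X,1); s=q[:2]/q[2]; s=s*(1+c['k1']*(s@s)); return s*[c['fx'],c['fy']]+[c['cx'],c['cy']]
def tri(obs):
    A=np.zeros((3,3));b=np.zeros(3)
    for c,u,v in obs:
        p,w=ray(c,u,v); M=np.eye(3)-np.outer(w,w); A+=M;b+=M@p
    return np.linalg.solve(A,b)
E
python3 - <<'E'
from h import *
import pickle
a=cam('scene');b=cam('side')
pickle.dump((a,b),open('c0.pkl','wb'))
cv2.imwrite('pics/a.png',cv2.resize(a['pixels'],(800,600)))
cv2.imwrite('pics/b.png',cv2.resize(b['pixels'],(800,600)))
for c in(a,b): print(c['P'].round(3).tolist(),c['fx'],c['cx'],c['cy'],c['k1'])
T,o=tool();print(T.round(3),o)
E
```

```text
pics
[[0.513, -0.561, 0.65, 0.014], [-0.858, -0.334, 0.39, -0.354], [-0.002, -0.758, -0.653, 0.659], [0.0, 0.0, 0.0, 1.0]] 440.35417469489846 252.56494404212995 195.20304135526663 0.02599601370691737
[[-0.162, -0.635, 0.756, -0.039], [-0.987, 0.102, -0.125, 0.103], [0.003, -0.766, -0.643, 0.646], [0.0, 0.0, 0.0, 1.0]] 363.36664082859124 253.65221563076216 186.20562398562714 -0.04670572468359246
[[-0.893  0.449 -0.001  0.28 ]
 [ 0.449  0.893 -0.002  0.558]
 [ 0.    -0.002 -1.     0.2  ]
 [ 0.     0.     0.     1.   ]] {'time': 0.1, 'q': array([ 9.26493957e-01,  5.28399012e-01,  1.43376647e+00,  4.79716424e-05,
        1.18138548e+00, -1.78503479e-01]), 'joint_velocities': array([ 0.00129495, -0.0004748 , -0.0026637 , -0.00084404, -0.00177869,
        0.00084537]), 'joint_torque': array([ 3.09988154e-04, -4.40987313e+01, -1.77150643e+01,  6.35073963e-02,
        5.34385024e-02, -4.31701233e-05]), 'position': array([0.28025076, 0.55787139, 0.19985611]), 'tool_rot': array([ 2.30808425e-01,  9.72998721e-01, -8.88585671e-04, -4.11890486e-04]), 'ft_force': array([0.27128572, 0.04946523, 0.47815199]), 'moment': array([-0.00301047,  0.02796382, -0.00962425]), 'grip_force': 0.0, 'grip_width': 0.08718306565677071}
```

View pics/a.png

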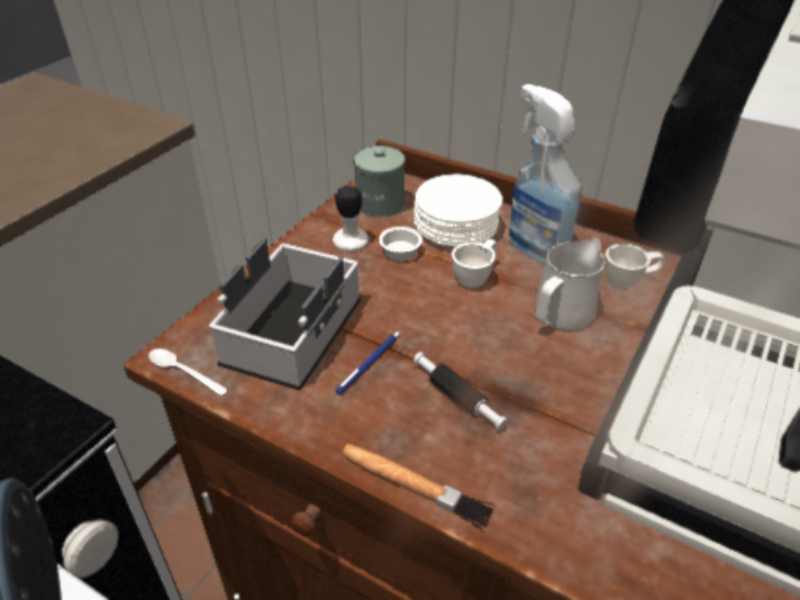

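View pics/b.png

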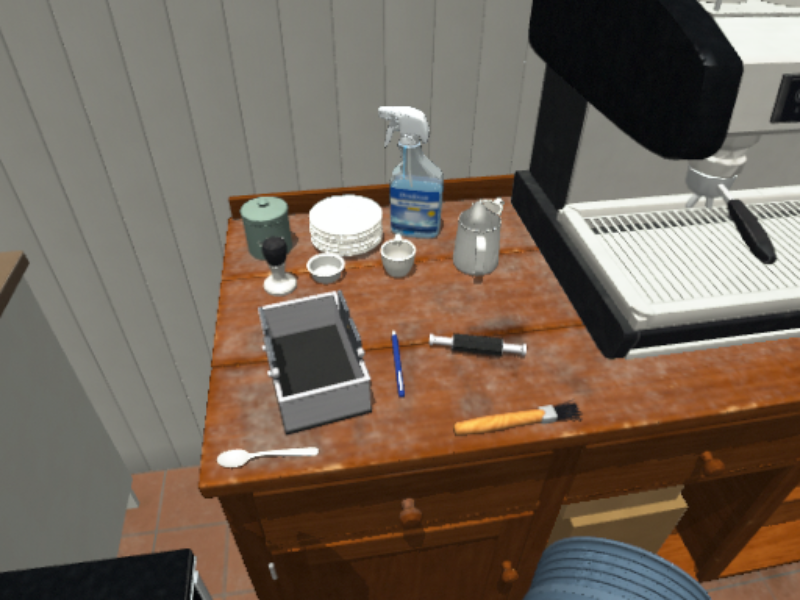

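The first picture shows the box at about (290,310) with its plates at (247,275) and (323,290), and the bar lying from (420,358) to (503,424). In the second, the bar runs from (432,341) to (523,348) and the box rim corners are near (262,310), (342,293), (368,377) and (282,400).

```bash
python3 - <<'E'
from h import *
import pickle
a,b=pickle.load(open('c0.pkl','rb'));s=.64
for c,e1,e2 in((a,(420,358),(503,424)),(b,(433,341),(523,348))):
    p=onz(c,e1[0]*s,e1[1]*s,.014);q=onz(c,e2[0]*s,e2[1]*s,.014);d=q-p;print('bar',p.round(3),q.round(3),(p+q)/2,np.linalg.norm(d),np.degrees(np.arctan2(d[1],d[0])))
for c,pts in((a,[(218,325),(297,350),(357,262),(285,247)]),(b,[(262,310),(342,293),(368,377),(282,400)])):
    P=[onz(c,u*s,v*s,.07) for u,v in pts];print('box',np.round(P,3).tolist(),np.mean(P,0).round(3))
w=cam('wrist','w0.png');print(np.round(w['mount'],3),w['fx'],w['cx'],w['cy'],w['k1'])
E
```

```text
bar [ 0.581 -0.053  0.014] [ 0.535 -0.192  0.014] [ 0.55825985 -0.12218806  0.014     ] 0.14662447864859238 -108.24598930880893
bar [ 0.574 -0.057  0.014] [ 0.537 -0.192  0.014] [ 0.55524816 -0.12427409  0.014     ] 0.1397960433591051 -105.53514050908348
box [[0.452, 0.17, 0.07], [0.467, 0.057, 0.07], [0.653, 0.091, 0.07], [0.63, 0.201, 0.07]] [0.551 0.13  0.07 ]
box [[0.626, 0.2, 0.07], [0.646, 0.076, 0.07], [0.467, 0.057, 0.07], [0.446, 0.172, 0.07]] [0.546 0.126 0.07 ]
[[-0.001 -0.959 -0.284  0.079]
 [ 1.    -0.001 -0.001  0.002]
 [ 0.    -0.284  0.959 -0.184]
 [ 0.     0.     0.     1.   ]] 334.47800494858313 254.5422252807781 187.53362276306697 -0.07749664628693956
```

```bash
cat >> h.py <<'E'
def plan(xyz,yaw_y):
    """tool-frame delta to TCP xyz, pointing down, tool y at yaw_y deg (world)"""
    T,o=tool(); t=np.radians(yaw_y); y=np.array([np.cos(t),np.sin(t),0]); z=np.array([0,0,-1.]); x=np.cross(y,z)
    G=np.c_[x,y,z]; print('t',round(o['time'],2),'pos',(T[:3,:3].T@(np.array(xyz)-T[:3,3])).round(4),'rot',np.degrees(R.from_matrix(T[:3,:3].T@G).as_rotvec()).round(2))
E
python3 -c "
from h import *
plan([.548,.128,.27],9.5)"
```

```text
t 0.15 pos [-0.4322 -0.264  -0.0697] rot [-1.000e-01  3.000e-02  5.381e+01]
```

Call:
arm_command(delta_rot=[[0, 0, 54], [0, 0, 54], [0, 0, 54], [0, 0, 54], [0, 0, 54], [0, 0, 54], [0, 0, 54], [0, 0, 54], [0, 0, 54], [0, 0, 54], [0, 0, 54], [0, 0, 54]], delta_pos=[[-0.432, -0.264, -0.07], [-0.432, -0.264, -0.07], [-0.432, -0.264, -0.07], [-0.432, -0.264, -0.07], [-0.432, -0.264, -0.07], [-0.432, -0.264, -0.07], [-0.432, -0.264, -0.07], [-0.432, -0.264, -0.07], [-0.432, -0.264, -0.07], [-0.432, -0.264, -0.07], [-0.432, -0.264, -0.07], [-0.432, -0.264, -0.07]], gripper=[-1, -1, -1, -1, -1, -1, -1, -1, -1, -1, -1, -1])

```text
time: 1.15
position: [0.5427, 0.1359, 0.2694]
tool_rot: [0.647, 0.762, -0.0, -0.0]
ft_force: [-0.7, 0.7, -0.1]
grip_width: 0.0871
grip_force: 0.0
```

```bash
python3 -c "
from h import *
plan([.548,.128,.27],9.5);plan([.557,-.123,.2],-17)"
```

```text
t 1.15 pos [-0.0086  0.0039 -0.0006] rot [-0.03 -0.01 -0.2 ]
t 1.15 pos [-0.2578 -0.0277  0.0693] rot [-0.03 -0.   26.3 ]
```

Call:
arm_command(delta_rot=[[0, 0, 0], [0, 0, 0], [0, 0, 0], [0, 0, 0]], delta_pos=[[0, 0, 0], [0, 0, 0], [0, 0, 0], [0, 0, 0]], gripper=[-1, -1, -1, -1])

```text
time: 1.48
position: [0.541, 0.1388, 0.2687]
tool_rot: [0.647, 0.763, -0.0, -0.001]
ft_force: [0.6, 0.5, -1.2]
grip_width: 0.0869
grip_force: 0.0
```

```bash
python3 - <<'E'
from h import *
import pickle
w=cam('wrist');T,o=tool();print(T[:3,3],o['joint_velocities'].round(3))
pickle.dump(w,open('w1.pkl','wb'));cv2.imwrite('pics/w1.png',cv2.resize(w['pixels'],(800,600)))
plan([.557,-.123,.2],-17)
E
```

```text
[0.54103876 0.13909345 0.26880497] [ 0.007 -0.001 -0.004 -0.003 -0.002 -0.001]
t 1.53 pos [-0.2612 -0.027   0.0687] rot [-9.000e-02 -1.000e-02  2.642e+01]
```

View pics/w1.png

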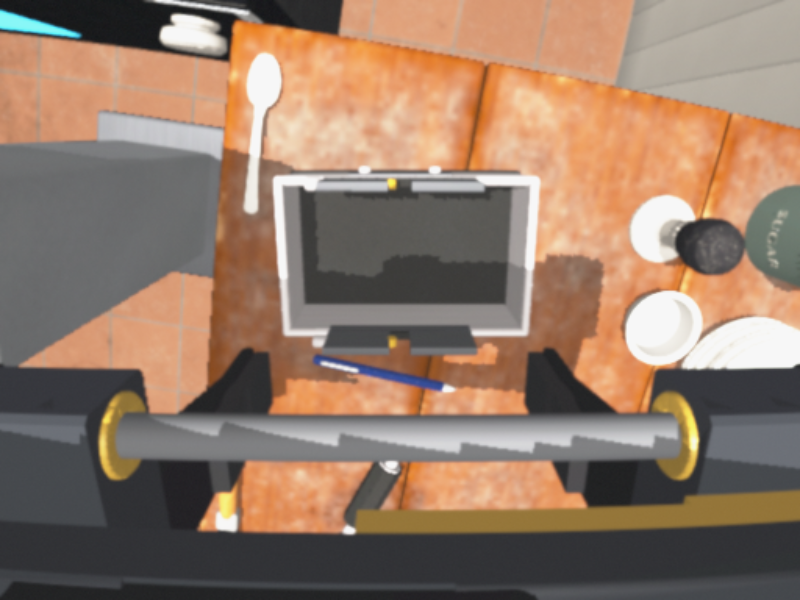

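The wrist picture shows the box square-on: outer rim corners at about (274,178), (540,177), (533,335) and (283,336). The slots, with brass catches, are near (400,185) and (400,342). I'll enlarge it.

```bash
python3 - <<'E'
from h import *
import pickle
w=pickle.load(open('w1.pkl','rb'));p=w['pixels']
A=cv2.resize(p[105:128,170:350],None,fx=4.4,fy=8,interpolation=0);B=cv2.resize(p[205:232,170:350],None,fx=4.4,fy=8,interpolation=0)
cv2.imwrite('pics/w1c.png',np.vstack([A,B]))
g=cv2.cvtColor(p,cv2.COLOR_BGR2GRAY).astype(int)
for r in(117,118,119,216,218,220,222): print(r,list(g[r,240:272]))
E
```

```text
117 [np.int64(203), np.int64(203), np.int64(204), np.int64(204), np.int64(203), np.int64(203), np.int64(205), np.int64(202), np.int64(219), np.int64(231), np.int64(230), np.int64(227), np.int64(215), np.int64(151), np.int64(83), np.int64(70), np.int64(84), np.int64(90), np.int64(91), np.int64(93), np.int64(93), np.int64(91), np.int64(95), np.int64(137), np.int64(190), np.int64(200), np.int64(199), np.int64(198), np.int64(199), np.int64(199), np.int64(198), np.int64(199)]
118 [np.int64(209), np.int64(209), np.int64(209), np.int64(210), np.int64(209), np.int64(208), np.int64(210), np.int64(204), np.int64(201), np.int64(224), np.int64(224), np.int64(216), np.int64(196), np.int64(136), np.int64(80), np.int64(68), np.int64(82), np.int64(88), np.int64(89), np.int64(89), np.int64(89), np.int64(88), np.int64(95), np.int64(141), np.int64(195), np.int64(207), np.int64(204), np.int64(205), np.int64(204), np.int64(205), np.int64(205), np.int64(204)]
119 [np.int64(206), np.int64(205), np.int64(206), np.int64(206), np.int64(206), np.int64(205), np.int64(206), np.int64(197), np.int64(173), np.int64
[... 1484 characters left out ...]
114), np.int64(112), np.int64(110), np.int64(110), np.int64(106), np.int64(104), np.int64(99), np.int64(84), np.int64(75), np.int64(73), np.int64(72), np.int64(73), np.int64(73), np.int64(73), np.int64(73), np.int64(72), np.int64(73)]
222 [np.int64(94), np.int64(95), np.int64(95), np.int64(94), np.int64(94), np.int64(94), np.int64(95), np.int64(95), np.int64(105), np.int64(133), np.int64(154), np.int64(147), np.int64(132), np.int64(120), np.int64(114), np.int64(109), np.int64(108), np.int64(106), np.int64(103), np.int64(102), np.int64(102), np.int64(97), np.int64(88), np.int64(93), np.int64(94), np.int64(95), np.int64(95), np.int64(94), np.int64(94), np.int64(95), np.int64(95), np.int64(95)]
```

View pics/w1c.png

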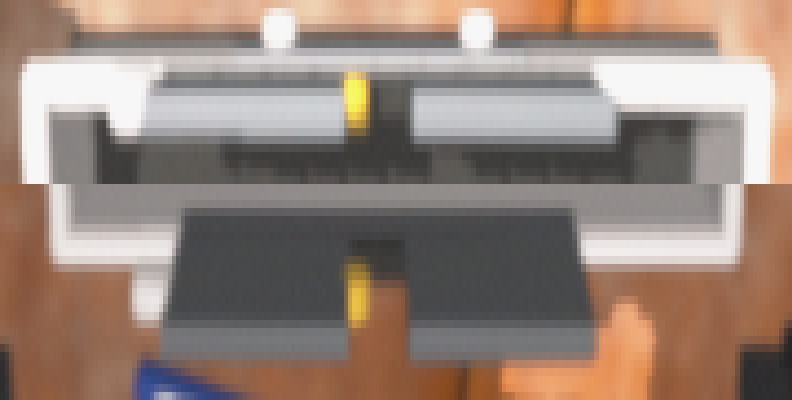

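The enlargement shows both slots clearly: columns about 249 to 263 in the original image, far plate top at rows 116–122, near plate top at rows 222–227.

```bash
python3 - <<'E'
from h import *
import pickle
w=pickle.load(open('w1.pkl','rb'));g=cv2.cvtColor(w['pixels'],cv2.COLOR_BGR2GRAY).astype(int)
for r in(120,121,122,223,224,225,226): print(r,g[r,244:268].tolist())
m=[]
for z in(.105,.111):
    L=(onz(w,248.9,119.3,z)+onz(w,263.3,119.3,z))/2; N=(onz(w,248.9,225,z)+onz(w,263.2,225,z))/2
    d=L-N;print(z,'slot mids',L.round(4),N.round(4),'mid',((L+N)/2).round(4),'dist',np.linalg.norm(d),'yaw_x',np.degrees(np.arctan2(d[1],d[0]))-90, 'w',np.linalg.norm(onz(w,248.9,225,z)-onz(w,263.2,225,z)))
s=.64
P=[onz(w,u*s,v*s,.07) for u,v in[(274,178),(540,177),(533,335),(283,336)]]
print(np.round(P,4).tolist(),np.mean(P,0)); 
for i,j in((0,1),(3,2)): d=P[j]-P[i];print(np.degrees(np.arctan2(d[1],d[0])),np.linalg.norm(d))
E
```

```text
120 [199, 199, 200, 189, 149, 156, 161, 152, 142, 106, 72, 63, 64, 65, 65, 66, 65, 67, 81, 134, 188, 196, 196, 196]
121 [181, 180, 181, 169, 121, 106, 106, 105, 102, 82, 64, 61, 60, 60, 61, 61, 61, 62, 74, 120, 169, 180, 179, 179]
122 [129, 129, 129, 120, 89, 71, 70, 69, 69, 65, 60, 60, 60, 62, 61, 61, 61, 62, 66, 90, 122, 129, 129, 129]
223 [118, 117, 117, 117, 115, 112, 118, 115, 112, 110, 110, 108, 107, 105, 104, 103, 100, 98, 96, 111, 116, 116, 116, 117]
224 [120, 121, 121, 122, 118, 107, 107, 108, 109, 110, 109, 108, 106, 105, 105, 103, 102, 99, 100, 114, 119, 119, 120, 121]
225 [117, 117, 118, 118, 115, 107, 104, 108, 108, 109, 109, 108, 107, 107, 104, 103, 102, 99, 99, 112, 116, 116, 117, 116]
226 [114, 113, 113, 114, 114, 108, 105, 106, 108, 109, 107, 107, 106, 105, 105, 102, 101, 99, 99, 110, 112, 112, 111, 111]
0.105 slot mids [0.5346 0.1889 0.105 ] [0.5536 0.0735 0.105 ] mid [0.5441 0.1312 0.105 ] dist 0.11692305059896141 yaw_x 9.345909708991599 w 0.0160633435948609
0.111 slot mids [0.5345 0.1894 0.111 ] [0.5532 0.076  0.111 ] mid [0.5439 0.1327 0.111 ] dist 0.11490715120494502 yaw_x 9.345909708991613 w 0.015786391493005175
[[0.4441, 0.1775, 0.07], [0.6338, 0.2094, 0.07], [0.657, 0.0896, 0.07], [0.463, 0.0569, 0.07]] [0.54948885 0.13334936 0.07      ]
9.557601439106818 0.1924264884180768
9.58607811510158 0.19676492574774357
```

Call:
arm_command(delta_rot=[[0, 0, 26.5], [0, 0, 26.5], [0, 0, 26.5], [0, 0, 26.5], [0, 0, 26.5], [0, 0, 26.5], [0, 0, 26.5], [0, 0, 26.5], [0, 0, 26.5], [0, 0, 26.5]], delta_pos=[[-0.261, -0.027, 0.069], [-0.261, -0.027, 0.069], [-0.261, -0.027, 0.069], [-0.261, -0.027, 0.069], [-0.261, -0.027, 0.069], [-0.261, -0.027, 0.069], [-0.261, -0.027, 0.069], [-0.261, -0.027, 0.069], [-0.261, -0.027, 0.069], [-0.261, -0.027, 0.069]], gripper=[-1, -1, -1, -1, -1, -1, -1, -1, -1, -1])

```text
time: 2.37
position: [0.5576, -0.1222, 0.2003]
tool_rot: [0.804, 0.594, 0.0, -0.001]
ft_force: [0.0, 0.4, -0.6]
grip_width: 0.0868
grip_force: 0.0
```

```bash
python3 - <<'E'
from h import *
import pickle
w=cam('wrist');T,o=tool();print(T[:3,3],o['joint_velocities'].round(3))
pickle.dump(w,open('w2.pkl','wb'));cv2.imwrite('pics/w2.png',cv2.resize(w['pixels'],(800,600)))
plan([.557,-.123,.2],-17)
E
```

```text
[ 0.55775009 -0.12199837  0.20051714] [ 0.009 -0.005 -0.001 -0.004 -0.003 -0.001]
t 2.42 pos [-0.0012 -0.0004  0.0005] rot [-0.01 -0.03 -0.05]
```

View pics/w2.png

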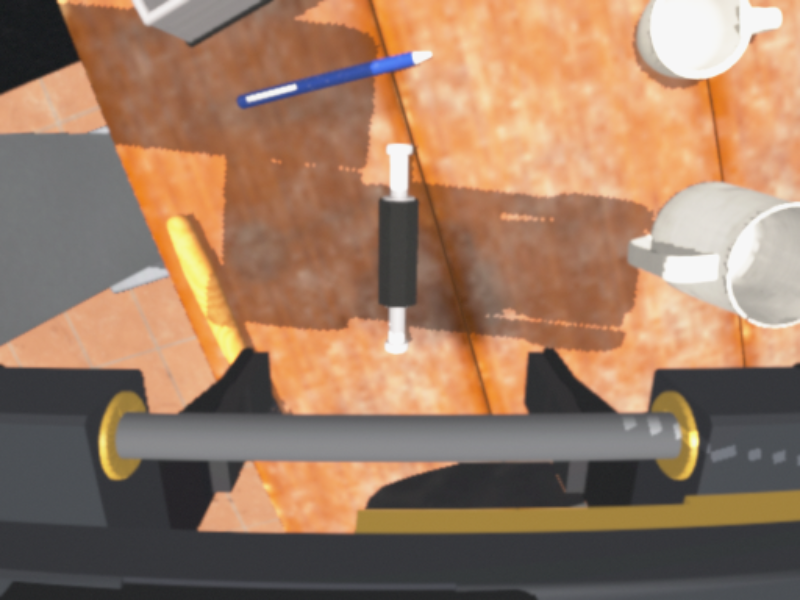

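The bar lies almost in line with the tool: discs at (399,149) and (396,346), black sleeve from (379,197) to (417,305).

```bash
python3 - <<'E'
from h import *
import pickle
w=pickle.load(open('w2.pkl','rb'));p=w['pixels'];g=p.max(2)
m=((g<75)).astype(np.uint8); m[:115]=0;m[205:]=0;m[:,:225]=0;m[:,285:]=0
n,l,st,ce=cv2.connectedComponentsWithStats(m);k=1+np.argmax(st[1:,4]);print(st[k],ce[k])
ys,xs=np.where(l==k)
mid=[((xs[ys==r].min()+xs[ys==r].max())/2,r) for r in range(ys.min()+6,ys.max()-5)]
f=np.polyfit([q[1] for q in mid],[q[0] for q in mid],1);print(f)
E1=onz(w,np.polyval(f,ys.min()),ys.min(),.02);E2=onz(w,np.polyval(f,ys.max()),ys.max(),.02)
d=E1-E2;c=(E1+E2)/2;y=np.degrees(np.arctan2(d[1],d[0]))-90;print('sleeve',c,np.linalg.norm(d),'yaw',y)
s=.64;a=onz(w,399.5*s,149*s,.014);b=onz(w,396.5*s,346*s,.014);d=a-b;print('discs',(a+b)/2,np.linalg.norm(d),np.degrees(np.arctan2(d[1],d[0]))-90)
plan([c[0],c[1],.06],y);plan([c[0],c[1],.005],y)
E
```

```text
[ 243  128   24   68 1539] [254.21052632 161.72579597]
[-1.32433356e-02  2.56362013e+02]
sleeve [ 0.55694383 -0.12024007  0.02      ] 0.07612329067645192 yaw -17.92903727013598
discs [ 0.55731667 -0.12074087  0.014     ] 0.14544081857748073 -18.01947555484132
t 2.42 pos [ 0.0014 -0.0013  0.1405] rot [-0.01 -0.03  0.87]
t 2.42 pos [ 0.0013 -0.0012  0.1955] rot [-0.01 -0.03  0.87]
```

Call:
arm_command(delta_rot=[[0, 0, 0.9], [0, 0, 0.9], [0, 0, 0.9], [0, 0, 0.9], [0, 0, 0.9], [0, 0, 0.9], [0, 0, 0.9], [0, 0, 0.9], [0, 0, 0.9], [0, 0, 0.9], [0, 0, 0.9]], delta_pos=[[0.001, -0.001, 0.04], [0.001, -0.001, 0.08], [0.001, -0.001, 0.12], [0.001, -0.001, 0.14], [0.001, -0.001, 0.155], [0.001, -0.001, 0.17], [0.001, -0.001, 0.18], [0.001, -0.001, 0.188], [0.001, -0.001, 0.192], [0.001, -0.001, 0.195], [0.001, -0.001, 0.195]], gripper=[-1, -1, -1, -1, -1, -1, -1, -1, -1, -1, -1])

```text
time: 3.33
position: [0.5574, -0.1226, 0.0054]
tool_rot: [0.809, 0.587, 0.0, 0.0]
ft_force: [-0.6, -0.2, 0.7]
grip_width: 0.087
grip_force: 0.0
```

Call:
arm_command(delta_rot=[[0, 0, 0], [0, 0, 0], [0, 0, 0], [0, 0, 0], [0, 0, 0], [0, 0, 0], [0, 0, 0], [0, 0, 0]], delta_pos=[[0, 0, 0], [0, 0, 0], [0, 0, 0], [0, 0, 0], [0, 0, 0], [0, 0, 0], [0, 0, 0], [0, 0, 0]], gripper=[0.3, 0.5, 1, 1, 1, 1, 1, 1], grip_force=40)

```text
time: 4.0
position: [0.5572, -0.1229, 0.0053]
tool_rot: [0.809, 0.587, -0.0, -0.0]
ft_force: [-0.3, -0.8, 0.9]
grip_width: 0.0415
grip_force: 0.0
```

Call:
arm_command(delta_rot=[[0, 0, 0], [0, 0, 0], [0, 0, 0], [0, 0, 0], [0, 0, 0], [0, 0, 0]], delta_pos=[[0, 0, 0], [0, 0, 0], [0, 0, 0], [0, 0, 0], [0, 0, 0], [0, 0, 0]], gripper=[1, 1, 1, 1, 1, 1], grip_force=40)

```text
time: 4.5
position: [0.5587, -0.1235, 0.0068]
tool_rot: [0.809, 0.587, 0.001, 0.002]
ft_force: [0.3, 0.6, 12.0]
grip_width: 0.0054
grip_force: 8.7
```

Call:
arm_command(delta_rot=[[0, 0, 0], [0, 0, 0], [0, 0, 0], [0, 0, 0], [0, 0, 0], [0, 0, 0], [0, 0, 0], [0, 0, 0], [0, 0, 0]], delta_pos=[[0, 0, -0.01], [0, 0, -0.03], [0, 0, -0.06], [0, 0, -0.1], [0, 0, -0.14], [0, 0, -0.17], [0, 0, -0.19], [0, 0, -0.195], [0, 0, -0.195]], gripper=[1, 1, 1, 1, 1, 1, 1, 1, 1])

```text
time: 5.25
position: [0.558, -0.1232, 0.202]
tool_rot: [0.809, 0.587, 0.001, 0.002]
ft_force: [0.5, -0.0, -1.0]
grip_width: 0.0005
grip_force: 0.0
```

```bash
python3 - <<'E'
from h import *
import pickle
w=cam('wrist');T,o=tool();print(T,o['joint_velocities'].round(3),o['ft_force'],o['moment'])
pickle.dump(w,open('w3.pkl','wb'));cv2.imwrite('pics/w3.png',cv2.resize(w['pixels'],(800,600)))
plan([.544,.132,.20],9.45)
E
```

```text
[[ 3.10463703e-01  9.50585235e-01 -2.81829884e-05  5.56793536e-01]
 [ 9.50585235e-01 -3.10463703e-01 -2.06644583e-05 -1.22663438e-01]
 [-2.83931239e-05 -2.03747684e-05 -9.99999999e-01  2.00118406e-01]
 [ 0.00000000e+00  0.00000000e+00  0.00000000e+00  1.00000000e+00]] [-0.003  0.037  0.03  -0.001  0.001 -0.002] [-1.1034929  -0.04875089 -0.78789812] [-0.02645692  0.07232918 -0.02038276]
t 5.3 pos [ 2.381e-01 -9.120e-02  1.000e-04] rot [ -0.     0.   -27.54]
```

View pics/w3.png

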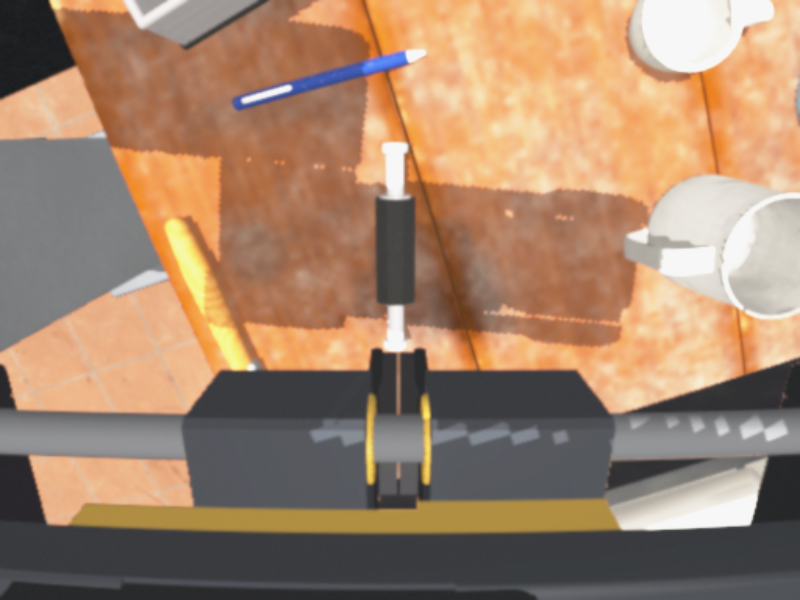

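The fingers have shut empty and the bar is still on the counter, with its sleeve at (395,250). I'll check where the fingers and bar really are from the fixed cameras.

```bash
python3 - <<'E'
from h import *
import pickle
w=pickle.load(open('w3.pkl','rb'));p=w['pixels'];g=p.max(2)
m=((g<75)).astype(np.uint8); m[:115]=0;m[205:]=0;m[:,:225]=0;m[:,285:]=0
n,l,st,ce=cv2.connectedComponentsWithStats(m);k=1+np.argmax(st[1:,4]);print(st[k],ce[k]);
print(onz(w,*ce[k],.02))
a=cam('scene');b=cam('side');T,o=tool();pickle.dump((a,b),open('c1.pkl','wb'))
im=[]
for c in(a,b):
    q=proj(c,T[:3,3]);r=proj(c,[.557,-.1205,.014]);print(q,r);
    x,y=np.round(q).astype(int);x=max(100,min(412,x)); y=max(140,min(244,y+20)); im.append(c['pixels'][y-140:y+140,x-100:x+100])
cv2.imwrite('pics/ab1.png',cv2.resize(np.hstack(im),None,fx=2,fy=2,interpolation=2))
E
```

```text
[ 241  128   24   66 1457] [252.66643789 160.47083047]
[ 0.55706142 -0.11935171  0.02      ]
[299.93438385 176.0404142 ] [292.98427865 249.27344808]
[313.07908001 158.79215927] [304.09190342 220.14957452]
```

View pics/ab1.png

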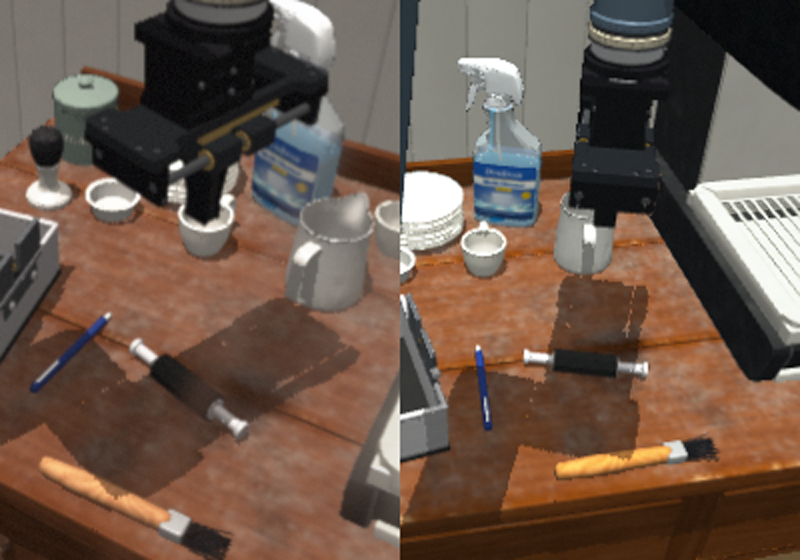

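The fingers are centred over the bar in both views, though the tips look about 4 mm higher than the TCP reading. They probably closed too high, on the upper bevels of the octagon. I'll go again lower, feel for the counter, and close step by step.

Call:
arm_command(delta_rot=[[0, 0, 0], [0, 0, 0], [0, 0, 0], [0, 0, 0], [0, 0, 0], [0, 0, 0], [0, 0, 0], [0, 0, 0], [0, 0, 0], [0, 0, 0], [0, 0, 0], [0, 0, 0]], delta_pos=[[0.002, 0, 0.0], [0.002, 0, 0], [0.002, 0, 0], [0.002, 0, 0], [0.002, 0, 0.0], [0.002, 0, 0], [0.002, 0, 0.04], [0.002, 0, 0.08], [0.002, 0, 0.12], [0.002, 0, 0.14], [0.002, 0, 0.15], [0.002, 0, 0.15]], gripper=[-1, -1, -1, -1, -1, -1, -1, -1, -1, -1, -1, -1], grip_force=30)

```text
time: 6.4
position: [0.5564, -0.1204, 0.048]
tool_rot: [0.81, 0.587, -0.001, -0.002]
ft_force: [-0.0, -0.0, -0.3]
grip_width: 0.0729
grip_force: 0.0
```

```bash
python3 -c "
from h import *
T,o=tool();print(o['grip_width'],o['ft_force']);plan([.5572,-.1205,.001],-18)"
```

```text
0.07285724654016737 [-0.01565441 -0.04754579 -0.30740166]
t 6.4 pos [0.0002 0.001  0.047 ] rot [-0.27 -0.02 -0.1 ]
```

The timing shows the fingers closed unobstructed. In both the wrist and the fixed views, the finger ends sit about 18 mm short of the reported TCP. I'll go down until the fingers touch the counter and use that as the height reference.

Call:
arm_command(delta_rot=[[0, 0, 0], [0, 0, 0], [0, 0, 0], [0, 0, 0], [0, 0, 0], [0, 0, 0], [0, 0, 0]], delta_pos=[[0, 0.001, 0.02], [0, 0.001, 0.035], [0, 0.001, 0.044], [0, 0.001, 0.048], [0, 0.001, 0.05], [0, 0.001, 0.052], [0, 0.001, 0.052]], gripper=[-1, -1, -1, -1, -1, -1, -1])

```text
time: 6.98
position: [0.5594, -0.1215, -0.0011]
tool_rot: [0.809, 0.587, 0.0, 0.001]
ft_force: [-0.5, 0.1, 0.2]
grip_width: 0.0869
grip_force: 0.0
```

Call:
arm_command(delta_rot=[[0, 0, 0], [0, 0, 0], [0, 0, 0]], delta_pos=[[0, 0, 0.002], [0, 0, 0.004], [0, 0, 0.004]], gripper=[-1, -1, -1])

```text
time: 7.23
position: [0.5588, -0.1212, -0.0057]
tool_rot: [0.809, 0.587, 0.0, 0.0]
ft_force: [-0.4, 0.4, -0.0]
grip_width: 0.0869
grip_force: 0.0
```

Call:
arm_command(delta_rot=[[0, 0, 0], [0, 0, 0], [0, 0, 0]], delta_pos=[[0, 0, 0.002], [0, 0, 0.004], [0, 0, 0.004]], gripper=[-1, -1, -1])

```text
time: 7.48
position: [0.5585, -0.1212, -0.0101]
tool_rot: [0.809, 0.587, -0.0, -0.0]
ft_force: [-0.5, 0.4, 0.4]
grip_width: 0.0868
grip_force: 0.0
```

Call:
arm_command(delta_rot=[[0, 0, 0], [0, 0, 0], [0, 0, 0]], delta_pos=[[0, 0, 0.001], [0, 0, 0.003], [0, 0, 0.003]], gripper=[-1, -1, -1])

```text
time: 7.73
position: [0.5586, -0.1212, -0.0131]
tool_rot: [0.809, 0.587, -0.0, -0.0]
ft_force: [-0.6, 0.7, -0.5]
grip_width: 0.087
grip_force: 0.0
```

Call:
arm_command(delta_rot=[[0, 0, 0], [0, 0, 0], [0, 0, 0]], delta_pos=[[0, 0, 0.001], [0, 0, 0.002], [0, 0, 0.002]], gripper=[-1, -1, -1])

```text
time: 7.98
position: [0.5586, -0.1212, -0.015]
tool_rot: [0.809, 0.587, -0.0, -0.0]
ft_force: [-0.8, 0.6, 0.1]
grip_width: 0.0871
grip_force: 0.0
```

Call:
arm_command(delta_rot=[[0, 0, 0], [0, 0, 0], [0, 0, 0]], delta_pos=[[0, 0, 0.001], [0, 0, 0.002], [0, 0, 0.002]], gripper=[-1, -1, -1])

```text
time: 8.23
position: [0.5587, -0.1212, -0.017]
tool_rot: [0.809, 0.587, -0.0, -0.0]
ft_force: [-0.2, -0.7, 0.1]
grip_width: 0.087
grip_force: 0.0
```

Call:
arm_command(delta_rot=[[0, 0, 0], [0, 0, 0], [0, 0, 0], [0, 0, 0], [0, 0, 0], [0, 0, 0], [0, 0, 0], [0, 0, 0], [0, 0, 0], [0, 0, 0], [0, 0, 0], [0, 0, 0]], delta_pos=[[0, 0, 0], [0, 0, 0], [0, 0, 0], [0, 0, 0], [0, 0, 0], [0, 0, 0], [0, 0, 0], [0, 0, 0], [0, 0, 0], [0, 0, 0], [0, 0, 0], [0, 0, 0]], gripper=[1, 1, 1, 1, 1, 1, 1, 1, 1, 1, 1, 1], grip_force=35)

```text
time: 9.23
position: [0.5585, -0.1211, -0.0168]
tool_rot: [0.809, 0.587, -0.0, -0.0]
ft_force: [-0.0, 0.1, 0.4]
grip_width: 0.0278
grip_force: 35.0
```

The bar is held with a 27.8 mm opening, which matches the sleeve. Its axis is about 31 mm above the reported TCP. I'll lift it and look.

Call:
arm_command(delta_rot=[[0, 0, 0], [0, 0, 0], [0, 0, 0], [0, 0, 0], [0, 0, 0], [0, 0, 0], [0, 0, 0], [0, 0, 0], [0, 0, 0], [0, 0, 0]], delta_pos=[[0, 0, -0.005], [0, 0, -0.02], [0, 0, -0.045], [0, 0, -0.08], [0, 0, -0.115], [0, 0, -0.145], [0, 0, -0.17], [0, 0, -0.182], [0, 0, -0.187], [0, 0, -0.187]], gripper=[1, 1, 1, 1, 1, 1, 1, 1, 1, 1])

```text
time: 10.07
position: [0.5593, -0.1214, 0.1716]
tool_rot: [0.809, 0.587, 0.001, 0.001]
ft_force: [0.4, 0.4, -1.9]
grip_width: 0.0277
grip_force: 35.0
```

```bash
python3 - <<'E'
from h import *
T,o=tool();print(o['grip_width'],o['grip_force'],o['ft_force'])
plan([.544,.132,.17],9.45)
E
```

```text
0.027706394541331475 34.99957314692438 [ 0.43096954  0.43712227 -1.89334458]
t 10.07 pos [ 0.2361 -0.0933  0.0013] rot [  0.15   0.05 -27.54]
```

Call:
arm_command(delta_rot=[[0, 0, -3], [0, 0, -7], [0, 0, -12], [0, 0, -17], [0, 0, -21], [0, 0, -25], [0, 0, -27], [0, 0, -27.5], [0, 0, -27.5], [0, 0, -27.5], [0, 0, -27.5], [0, 0, -27.5]], delta_pos=[[0.024, -0.009, 0], [0.059, -0.023, 0], [0.094, -0.037, 0], [0.129, -0.051, 0], [0.164, -0.065, 0], [0.199, -0.079, 0], [0.222, -0.088, 0], [0.234, -0.0925, 0], [0.236, -0.0935, 0], [0.236, -0.0935, 0], [0.236, -0.0935, 0], [0.236, -0.0935, 0]], gripper=[1, 1, 1, 1, 1, 1, 1, 1, 1, 1, 1, 1])

```text
time: 11.07
position: [0.5434, 0.1304, 0.1699]
tool_rot: [0.648, 0.762, -0.0, 0.0]
ft_force: [-0.0, -0.3, -1.9]
grip_width: 0.0274
grip_force: 35.0
```

```bash
python3 - <<'E'
from h import *
import pickle
w=cam('wrist');T,o=tool();print(T[:3,3],o['grip_width'],o['joint_velocities'].round(3),o['ft_force'],o['moment'])
pickle.dump(w,open('w4.pkl','wb'));cv2.imwrite('pics/w4.png',cv2.resize(w['pixels'][60:260,130:380],None,fx=3,fy=3,interpolation=2))
plan([.544,.132,.17],9.45)
for x in(.0575,.072): print(x,proj(w,(T@[x,0,-.031,1])[:3]))
print([proj(w,(T@[x,0,.0625,1])[:3]) for x in (.0575,-.0575)])
E
```

```text
[0.5434625  0.13043911 0.17005639] 0.027580268396043942 [-0.    -0.005 -0.003  0.004  0.001 -0.001] [ 0.32864982 -0.625414   -1.63333007] [-0.03496177  0.02843352  0.0306631 ]
t 11.12 pos [0.0015 0.0008 0.0001] rot [-0.02  0.02 -0.18]
0.0575 [253.2112527  140.72413448]
0.072 [253.14250071 108.53628866]
[array([253.84224762, 121.55251292]), array([254.07983665, 262.68865388])]
```

View pics/w4.png

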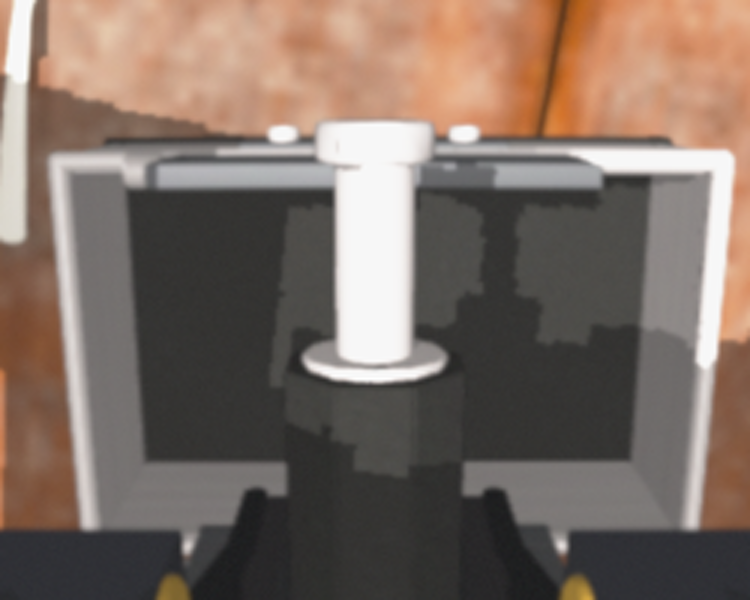

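The bar is straight in the grip (disc centre at (375,140), axle near (375,350)). The far plate's lit top runs from 157 to 601 at row 175. I'll compare the two centres sub-pixel.

```bash
python3 - <<'E'
from h import *
import pickle
w=pickle.load(open('w4.pkl','rb'));g=cv2.cvtColor(w['pixels'],cv2.COLOR_BGR2GRAY).astype(int)
v=pickle.load(open('w1.pkl','rb'));gv=cv2.cvtColor(v['pixels'],cv2.COLOR_BGR2GRAY).astype(int)
for r in(117,119,120,121): print(r,g[r,176:190].tolist(),g[r,324:338].tolist())
print('w1')
for r in(120,121): print(r,gv[r,196:210].tolist(),gv[r,302:316].tolist())
for r in(105,108,140,160,170): print(r,g[r,232:246].tolist(),g[r,262:278].tolist())
E
```

```text
117 [210, 189, 145, 112, 104, 114, 145, 172, 179, 180, 181, 181, 180, 180] [170, 171, 170, 171, 170, 167, 155, 158, 170, 176, 175, 175, 176, 176]
119 [192, 174, 137, 110, 103, 112, 143, 167, 173, 174, 174, 175, 174, 174] [166, 166, 166, 166, 165, 158, 125, 78, 56, 54, 54, 54, 55, 56]
120 [179, 166, 136, 110, 102, 112, 140, 164, 170, 170, 171, 170, 171, 170] [162, 163, 162, 163, 162, 154, 122, 74, 51, 52, 54, 55, 55, 55]
121 [160, 151, 128, 105, 98, 107, 134, 157, 161, 162, 162, 162, 162, 162] [151, 151, 151, 152, 151, 145, 118, 74, 55, 54, 59, 65, 65, 64]
w1
120 [245, 247, 247, 247, 246, 238, 208, 194, 193, 193, 193, 193, 193, 193] [195, 194, 194, 194, 195, 194, 190, 166, 111, 70, 64, 63, 63, 63]
121 [204, 222, 226, 226, 222, 195, 168, 164, 164, 164, 163, 163, 165, 165] [180, 180, 180, 180, 181, 180, 178, 156, 102, 65, 61, 61, 62, 65]
105 [121, 121, 131, 172, 211, 229, 235, 239, 242, 244, 245, 246, 247, 247] [247, 247, 247, 246, 244, 241, 239, 236, 230, 224, 215, 189, 151, 120, 113, 113]
108 [156, 153, 157, 183, 217, 232, 238, 241, 242, 240, 230, 244, 247, 247] [247, 247, 246, 246, 244, 241, 236, 230, 224, 217, 204, 178, 152, 149, 157, 160]
140 [77, 76, 76, 75, 76, 75, 76, 78, 80, 123, 201, 232, 242, 245] [245, 243, 239, 227, 204, 162, 106, 80, 77, 77, 78, 78, 78, 78, 78, 78]
160 [76, 76, 77, 77, 77, 78, 77, 77, 78, 122, 195, 229, 241, 245] [245, 242, 237, 224, 195, 144, 96, 79, 78, 78, 78, 79, 79, 80, 79, 77]
170 [53, 55, 58, 59, 63, 73, 77, 77, 78, 104, 169, 224, 241, 245] [245, 242, 236, 223, 191, 135, 77, 54, 53, 52, 52, 52, 52, 54, 52, 52]
```

Call:
arm_command(delta_rot=[[0, 0, -0.1], [0, 0, -0.1], [0, 0, -0.1], [0, 0, -0.1], [0, 0, -0.1], [0, 0, -0.1], [0, 0, -0.1], [0, 0, -0.1]], delta_pos=[[0.0015, 0.0015, 0.015], [0.0015, 0.0015, 0.035], [0.0015, 0.0015, 0.055], [0.0015, 0.0015, 0.067], [0.0015, 0.0015, 0.075], [0.0015, 0.0015, 0.078], [0.0015, 0.0015, 0.078], [0.0015, 0.0015, 0.078]], gripper=[1, 1, 1, 1, 1, 1, 1, 1])

```text
time: 11.78
position: [0.5451, 0.1334, 0.0928]
tool_rot: [0.646, 0.763, 0.0, 0.0]
ft_force: [0.1, -0.3, -1.8]
grip_width: 0.0278
grip_force: 35.0
```

```bash
python3 - <<'E'
from h import *
import pickle
w=cam('wrist');T,o=tool();print(T[:3,3],o['grip_width'],o['ft_force'],o['moment'])
pickle.dump(w,open('w5.pkl','wb'));cv2.imwrite('pics/w5.png',cv2.resize(w['pixels'][60:260,130:380],None,fx=3,fy=3,interpolation=2))
print([proj(w,(T@[x,0,z,1])[:3]).round(2) for x,z in((.072,-.031),(.0575,-.016),(.0575,-.031))])
E
```

```text
[0.54531054 0.13360304 0.09307525] 0.027916424181718216 [ 0.26195925  0.50120155 -1.03010087] [-0.08488751  0.06597815  0.00541058]
[array([253.32, 108.24]), array([253.54, 136.02]), array([253.4 , 140.46])]
```

View pics/w5.png

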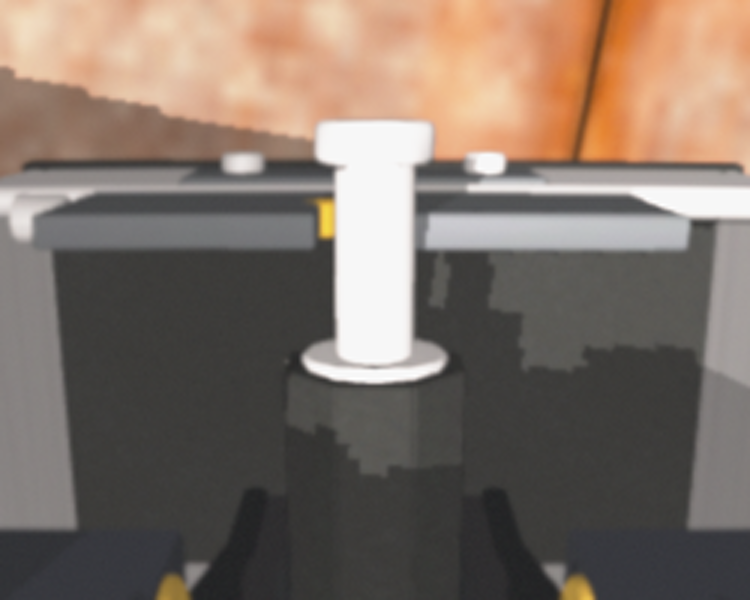

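In this view the far plate runs from 33 to 688 with its slot's left edge and catch at 316. That puts the slot centre at about 361, while the bar is at 375, so the bar is about 2 mm too far towards +y of the tool. I'll refine it sub-pixel.

```bash
python3 - <<'E'
from h import *
import pickle
w=pickle.load(open('w5.pkl','rb'));g=cv2.cvtColor(w['pixels'],cv2.COLOR_BGR2GRAY).astype(float)
def cross(r,a,b):
    s=g[r,a:b];d=np.abs(np.diff(s));return a+.5+(d*np.arange(len(d))).sum()/d.sum()
for r in(136,138,140): print(r,'left',cross(r,138,146),g[r,138:146],'slotL',cross(r,231,238),g[r,231:238],'right',cross(r,355,363),'bar',cross(r,238,246),cross(r,263,270))
print([ (r,cross(r,238,246),cross(r,263,270)) for r in(120,160,170)])
# edge rows for yaw
for c in(160,200,220,300,320,340): print(c,134+.5+np.average(np.arange(12),weights=np.abs(np.diff(g[134:147,c]))))
E
```

```text
136 left 140.41176470588235 [219. 214. 184. 143. 122. 117. 117. 117.] slotL 235.51526717557252 [123. 123. 119. 103.  90. 129. 188.] right 359.3818181818182 bar 241.41803278688525 267.008064516129
138 left 140.27528089887642 [204. 197. 168. 133. 118. 116. 116. 117.] slotL 235.3235294117647 [122. 121. 117. 103.  90. 121. 160.] right 359.11386138613864 bar 241.34782608695653 266.988
140 left 140.39583333333334 [157. 153. 137. 119. 114. 116. 114. 115.] slotL 234.30357142857142 [119. 120. 117. 101.  77.  67.  69.] right 358.8265306122449 bar 241.22881355932202 266.972
[(120, np.float64(241.19291338582678), np.float64(267.108)), (160, np.float64(241.21122994652407), np.float64(267.0)), (170, np.float64(241.56349206349208), np.float64(266.9432432432432))]
160 142.32456140350877
200 141.86507936507937
220 142.11904761904762
300 142.16101694915255
320 142.24311926605503
340 142.42592592592592
```

Call:
arm_command(delta_rot=[[0, 0, 0], [0, 0, 0], [0, 0, 0], [0, 0, 0], [0, 0, 0], [0, 0, 0]], delta_pos=[[0, -0.0023, 0], [0, -0.0023, 0.002], [0, -0.0023, 0.003], [0, -0.0023, 0.004], [0, -0.0023, 0.004], [0, -0.0023, 0.004]], gripper=[1, 1, 1, 1, 1, 1])

```text
time: 12.33
position: [0.5421, 0.1335, 0.0882]
tool_rot: [0.646, 0.763, -0.0, -0.0]
ft_force: [0.8, 0.9, -1.8]
grip_width: 0.0275
grip_force: 35.0
```

```bash
python3 - <<'E'
from h import *
import pickle
w=cam('wrist');T,o=tool();print(T[:3,3],o['ft_force'],o['moment'])
pickle.dump(w,open('w6.pkl','wb'));g=cv2.cvtColor(w['pixels'],cv2.COLOR_BGR2GRAY).astype(float)
def cross(r,a,b):
    s=g[r,a:b];d=np.abs(np.diff(s));return a+.5+(d*np.arange(len(d))).sum()/d.sum()
for r in(136,138,140): print(r,g[r,138:152].astype(int),g[r,232:246].astype(int),g[r,260:276].astype(int),g[r,355:373].astype(int))
E
```

```text
[0.5421785  0.13351362 0.08824205] [ 0.47340917 -0.29458707 -2.24693855] [-0.10062446  0.02898688 -0.05810483]
136 [237 238 238 239 235 204 153 133 130 130 131 130 130 129] [136 136 136 136 136 135 135 124 103 113 162 191 208 218] [247 247 247 247 247 246 238 204 121  74  76 112 180 216 220 220] [210 210 210 209 210 209 208 208 208 207 207 207 199 168 107  74  75  80]
138 [229 230 230 231 226 195 151 131 129 128 129 129 129 129] [135 136 136 136 135 137 134 124 103 113 161 190 207 219] [247 247 247 247 247 245 238 202 120  73  75 112 178 213 217 217] [211 213 212 211 212 210 210 209 209 210 209 209 199 165 116  97  96  99]
140 [217 220 221 221 217 191 149 129 127 127 128 128 128 126] [133 133 134 133 135 134 133 123 105 114 162 190 207 219] [247 247 247 247 247 245 237 204 122  72  73 113 177 211 215 215] [209 208 208 208 207 207 208 206 206 206 206 205 190 146 109  99  99 100]
```

Slot edges are now visible on both sides of the axle: slot 239.6–271.5, axle 241.7–267.8, so only +0.4 mm to go. I'll descend by feel.

Call:
arm_command(delta_rot=[[0, 0, 0], [0, 0, 0], [0, 0, 0], [0, 0, 0], [0, 0, 0]], delta_pos=[[0, 0.0004, 0.001], [0, 0.0004, 0.002], [0, 0.0004, 0.003], [0, 0.0004, 0.004], [0, 0.0004, 0.004]], gripper=[1, 1, 1, 1, 1])

```text
time: 12.8
position: [0.5423, 0.1335, 0.0839]
tool_rot: [0.646, 0.763, -0.0, -0.0]
ft_force: [0.3, 0.1, -2.2]
grip_width: 0.0276
grip_force: 35.0
```

Call:
arm_command(delta_rot=[[0, 0, 0], [0, 0, 0], [0, 0, 0], [0, 0, 0], [0, 0, 0]], delta_pos=[[0, 0, 0.001], [0, 0, 0.002], [0, 0, 0.003], [0, 0, 0.004], [0, 0, 0.004]], gripper=[1, 1, 1, 1, 1])

```text
time: 13.22
position: [0.5424, 0.1335, 0.08]
tool_rot: [0.646, 0.763, -0.0, -0.0]
ft_force: [0.4, 0.8, -1.7]
grip_width: 0.0275
grip_force: 35.0
```

Call:
arm_command(delta_rot=[[0, 0, 0], [0, 0, 0], [0, 0, 0], [0, 0, 0], [0, 0, 0]], delta_pos=[[0, 0, 0.001], [0, 0, 0.002], [0, 0, 0.003], [0, 0, 0.004], [0, 0, 0.004]], gripper=[1, 1, 1, 1, 1])

```text
time: 13.63
position: [0.5424, 0.1335, 0.076]
tool_rot: [0.646, 0.763, -0.0, -0.0]
ft_force: [-0.6, -0.1, -1.8]
grip_width: 0.0279
grip_force: 35.0
```

The axis is at about 0.107 with no load, so both ends have entered the slots. I'll continue gently.

Call:
arm_command(delta_rot=[[0, 0, 0], [0, 0, 0], [0, 0, 0], [0, 0, 0], [0, 0, 0], [0, 0, 0]], delta_pos=[[0, 0, 0.001], [0, 0, 0.002], [0, 0, 0.003], [0, 0, 0.004], [0, 0, 0.005], [0, 0, 0.005]], gripper=[1, 1, 1, 1, 1, 1])

```text
time: 14.13
position: [0.5424, 0.1335, 0.071]
tool_rot: [0.646, 0.763, -0.0, -0.0]
ft_force: [0.3, 0.1, -1.6]
grip_width: 0.0275
grip_force: 35.0
```

Call:
arm_command(delta_rot=[[0, 0, 0], [0, 0, 0], [0, 0, 0], [0, 0, 0], [0, 0, 0]], delta_pos=[[0, 0, 0.001], [0, 0, 0.002], [0, 0, 0.003], [0, 0, 0.004], [0, 0, 0.004]], gripper=[1, 1, 1, 1, 1])

```text
time: 14.55
position: [0.5436, 0.1336, 0.0675]
tool_rot: [0.646, 0.763, 0.001, 0.001]
ft_force: [2.6, 0.5, -1.7]
grip_width: 0.0282
grip_force: 35.0
```

Call:
arm_command(delta_rot=[[0, 0, 0], [0, 0, 0], [0, 0, 0], [0, 0, 0]], delta_pos=[[0, 0, 0.001], [0, 0, 0.002], [0, 0, 0.003], [0, 0, 0.003]], gripper=[1, 1, 1, 1])

```text
time: 14.88
position: [0.5444, 0.1337, 0.0658]
tool_rot: [0.646, 0.763, 0.002, 0.002]
ft_force: [2.5, -0.5, 7.6]
grip_width: 0.0276
grip_force: 35.0
```

Call:
arm_command(delta_rot=[[0, 0, 0], [0, 0, 0], [0, 0, 0], [0, 0, 0]], delta_pos=[[0, 0.0003, 0.001], [0, 0.0003, 0.002], [0, 0.0003, 0.002], [0, 0.0003, 0.002]], gripper=[1, 1, 1, 1])

```text
time: 15.22
position: [0.5445, 0.1336, 0.064]
tool_rot: [0.646, 0.763, 0.001, 0.001]
ft_force: [0.9, -0.0, 9.1]
grip_width: 0.028
grip_force: 35.0
```

Call:
arm_command(delta_rot=[[0, 0, 0], [0, 0, 0], [0, 0, 0], [0, 0, 0]], delta_pos=[[0, 0, 0.001], [0, 0, 0.002], [0, 0, 0.002], [0, 0, 0.002]], gripper=[1, 1, 1, 1])

```text
time: 15.55
position: [0.5444, 0.1336, 0.0617]
tool_rot: [0.646, 0.763, 0.001, 0.001]
ft_force: [1.3, 0.0, 7.3]
grip_width: 0.0273
grip_force: 35.0
```

Call:
arm_command(delta_rot=[[0, 0, 0], [0, 0, 0], [0, 0, 0], [0, 0, 0]], delta_pos=[[0, 0, 0.001], [0, 0, 0.002], [0, 0, 0.002], [0, 0, 0.002]], gripper=[1, 1, 1, 1])

```text
time: 15.88
position: [0.5444, 0.1336, 0.0592]
tool_rot: [0.646, 0.763, 0.001, 0.001]
ft_force: [2.9, -0.3, 4.6]
grip_width: 0.0277
grip_force: 35.0
```

Call:
arm_command(delta_rot=[[0, 0, 0], [0, 0, 0], [0, 0, 0], [0, 0, 0]], delta_pos=[[0, 0, 0.001], [0, 0, 0.002], [0, 0, 0.002], [0, 0, 0.002]], gripper=[1, 1, 1, 1])

```text
time: 16.22
position: [0.5442, 0.1336, 0.056]
tool_rot: [0.646, 0.763, 0.001, 0.001]
ft_force: [5.5, 1.0, -1.1]
grip_width: 0.0278
grip_force: 35.0
```

Call:
arm_command(delta_rot=[[0, 0, 0], [0, 0, 0], [0, 0, 0], [0, 0, 0]], delta_pos=[[0, 0, 0.001], [0, 0, 0.0015], [0, 0, 0.0015], [0, 0, 0.0015]], gripper=[1, 1, 1, 1])

```text
time: 16.55
position: [0.5443, 0.1336, 0.0556]
tool_rot: [0.646, 0.763, 0.001, 0.001]
ft_force: [3.8, 0.5, 7.3]
grip_width: 0.0277
grip_force: 35.0
```

```bash
python3 - <<'E'
from h import *
T,o=tool();print(T[:3,3],R.from_matrix(T[:3,:3]).as_quat(),o['ft_force'],o['moment'])
E
```

```text
[0.54429072 0.13362943 0.05563682] [0.64610744 0.76324493 0.001054   0.00111014] [3.80434658 0.49670237 7.33333031] [-0.04821914 -0.57625939 -0.08600087]
```

Call:
arm_command(delta_rot=[[0, 0, 0], [0, 0, 0], [0, 0, 0], [0, 0, 0]], delta_pos=[[0, 0, 0.0005], [0, 0, 0.001], [0, 0, 0.0015], [0, 0, 0.0015]], gripper=[1, 1, 1, 1])

```text
time: 16.88
position: [0.5443, 0.1336, 0.0555]
tool_rot: [0.646, 0.763, 0.001, 0.001]
ft_force: [1.7, -0.7, 15.5]
grip_width: 0.0274
grip_force: 35.0
```

```bash
python3 - <<'E'
from h import *
T,o=tool();print(T[:3,3],T[2,:3],o['ft_force'],o['moment'])
E
```

```text
[0.54432985 0.13361244 0.05546451] [-4.80723349e-04  3.47936662e-03 -9.99993831e-01] [ 1.66642617 -0.70379124 15.52392991] [-0.09333375 -0.24442407 -0.05775853]
```

It is firm at 0.0555 (axis about 86 mm) with a steady, balanced load, so the bar is home. I'll ease off the load, open and retreat.

Call:
arm_command(delta_rot=[[0, 0, 0], [0, 0, 0], [0, 0, 0], [0, 0, 0], [0, 0, 0], [0, 0, 0], [0, 0, 0], [0, 0, 0], [0, 0, 0], [0, 0, 0]], delta_pos=[[0, 0, -0.001], [0, 0, -0.002], [0, 0, -0.002], [0, 0, -0.002], [0, 0, -0.002], [0, 0, -0.002], [0, 0, -0.002], [0, 0, -0.002], [0, 0, -0.002], [0, 0, -0.002]], gripper=[1, 1, 0.2, -0.2, -0.6, -0.6, -0.6, -0.6, -0.6, -0.6])

```text
time: 17.72
position: [0.5425, 0.1336, 0.0551]
tool_rot: [0.646, 0.763, -0.0, -0.0]
ft_force: [-0.2, -1.0, -0.1]
grip_width: 0.0673
grip_force: 0.0
```

Call:
arm_command(delta_rot=[[0, 0, 0], [0, 0, 0], [0, 0, 0], [0, 0, 0], [0, 0, 0], [0, 0, 0], [0, 0, 0], [0, 0, 0], [0, 0, 0], [0, 0, 0]], delta_pos=[[0, 0, -0.003], [0, 0, -0.01], [0, 0, -0.02], [0, 0, -0.04], [0, 0, -0.065], [0, 0, -0.095], [0, 0, -0.12], [0, 0, -0.135], [0, 0, -0.14], [0, 0, -0.14]], gripper=[-0.6, -0.6, -0.6, -0.6, -0.6, -0.6, -0.6, -0.6, -0.6, -0.6])

```text
time: 18.55
position: [0.5439, 0.1337, 0.1976]
tool_rot: [0.646, 0.763, 0.002, 0.002]
ft_force: [0.4, -0.5, -0.9]
grip_width: 0.0696
grip_force: 0.0
```

```bash
python3 - <<'E'
from h import *
a=cam('scene');b=cam('side');w=cam('wrist');T,o=tool();print(T[:3,3],o['grip_width'],o['ft_force'])
def crop(c,z):
    q=np.round(proj(c,[.5443,.1336,.09])).astype(int);print(q);p=cv2.copyMakeBorder(c['pixels'],90,90,90,90,cv2.BORDER_CONSTANT);x,y=q+90;return p[y-z:y+z,x-z:x+z]
im=[cv2.resize(crop(c,z),(s,s),interpolation=2) for c,z,s in((a,60,400),(b,60,400))]
cv2.imwrite('pics/fin.png',np.hstack(im))
E
```

```text
[0.5417872  0.13350264 0.1942501 ] 0.0699899064806716 [0.24918152 0.58406452 0.62098217]
[182 181]
[196 213]
```

View pics/fin.png

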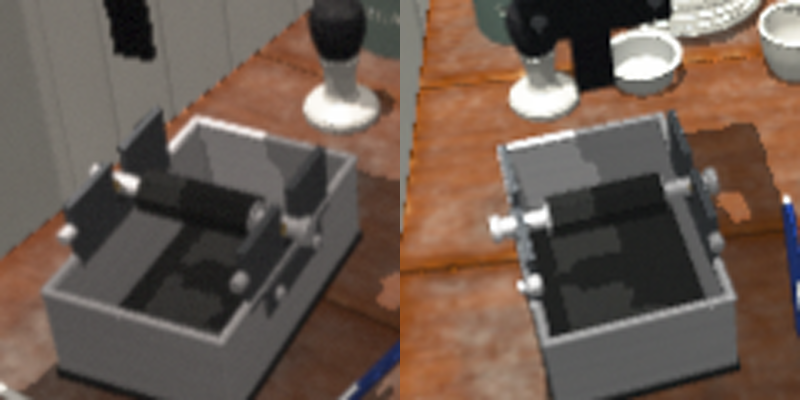

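Both views show the bar lying level in both slots, below the plate tops, with the discs outside the plates. The gripper is clear and the tamper and pen look undisturbed. I'm handing in.

```bash
python3 -c "
from rig import robot
print(robot.hand_in())"
```

```text
the job is handed in; nothing more can be done
None
```

The knock bar is back in both cradle slots, pressed past the catches until it stopped firmly and level. It is released, with the gripper clear, and I handed the job in at about 19 s; the hand-in gave no verdict. The first grasp closed too high and missed the bar, and the second attempt worked.

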